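Unlatch the sagging bolt of the prize-jar pen and hold its gate ajar

ROBOT

A 6-joint arm with a two-finger parallel gripper is mounted at the origin on the work surface. World frame = base frame: x ahead of the robot, y to its left, z up, the work surface at z = 0. Lengths are in m, angles in rad, forces in N, time in s.
With the tool pointing down it reaches from about 0.3 to 0.95 m from the base axis. Payload 3.1 kg.
Tool frame: the origin (TCP) lies midway between the tips of the shut fingers; the grasp point (between the pads) lies 19 mm behind it; z points along the fingers, y is the line along which they close (so a half turn about z gives the same grasp; the last joint's range is limited). The gripper opens to 85 mm and grips with 20 to 120 N. Pads are 22 mm wide; open, the fingers measure 114 mm over their backs; the gripper's body (76 mm by 85 mm) begins 54 mm behind the grasp point. The pads swing forward as they close: fully open they stand 13 mm farther back than shut.
Start: joints at [-1.362, 0.308, 1.634, -0, 1.2, -0.07], TCP at [0.172, -0.601, 0.231] pointing down, gripper open.
Joint ranges: [-3.06, 3.06], [-0.79, 1.96], [0.05, 2.63], [-1.19, 4.34], [0.05, 2.64], [-2.94, 2.94]. Speed limits (rad/s): [2.79, 2.79, 3.14, 3.14, 3.14, 3.14].

INTERFACE

Orientations are given as [roll, pitch, yaw] about the fixed x, y, z axes, in that order (R = Rz(yaw) Ry(pitch) Rx(roll)).
In Python, from cell import bot gives the robot as it stands.
- The arm moves only by the tool arm_command, never from a script. Its argument "targets" is a list that holds one entry, the list of rows, each a list of 4 numbers: the shift along the tool's x, y, z normalised to -1 to 1, where 1 is 0.2 m, then the turn about the tool's z normalised to -1 to 1, where 1 is 180 degrees. A call has 1 to 20 rows; each row shifts and turns the commanded pose from where the row before left it, along the tool's axes as they then stand; what a row does not reach is not made up. A row lasts 1/12 s, in which the tool goes at most 41.7 mm and 7.16 degrees, less where a joint would pass 70% of its speed; a pose out of reach is approached as far as the arm can. A call with a number of a shift or a turn outside -1 to 1 is refused whole. A call with a gripper value outside its range is refused whole. "grip" is the opening, from 0 (shut) to 1 (fully open), set as the call begins (left out, the last holds). The fingers move at their own pace and stop on an object; the grip force is fixed at half the most. Time passes only in rows, so rows that do not move let the fingers close. It gives the time, the measured TCP pose, the force, the opening and the grip force at its end, in the units of the state.
- bot.sense(): the state, without advancing time (a new reading comes with each control period).
- bot.grab_frame(name): name is "side" or "top"; returns a dict with "img" (384x512x3 uint8, red, green, blue), "depth" (384x512 float32, m along the optical axis (not along the pixel's ray), 0 where there is no reading), "intrinsics" (3x3 intrinsics, pixels), "R" (3x3) and "t" (3): a world point X has camera coordinates R X + t. Camera axes: x right, y down, z forward; pixel columns grow to the right and rows downward; lengths in m; the calibration is good to about 2 mm. A picture is of the moment at which its call begins.
- bot.sign_off(): hands the job in; it is judged then, once.
Trained networks look in the newest picture that a camera, given by its name, has taken for a name from the list of things; names that differ only in an ending like _2 or _b are one class to them, and where a whole thing is asked for, a point or a joint stands for the part that bears it (a point fixed in the world has none). Each returns a list of dicts, best first, with "p" (0 to 1); they miss things now and then, are a little off and sometimes report something else, mostly with a low value. They report only what shows in the picture. A call takes as long as a camera call.
- bot.boxes_of(camera, target): "box" ([left, top, right, bottom] in pixels, round what is visible of it).
- bot.cut_out(camera, target): "region" (384x512 bool, what is visible of it) and "box" ([left, top, right, bottom] in pixels, round what is visible of it).
- bot.spot_point(camera, target): "centre" ([column, row] in pixels: a listed point, or the origin of a listed thing).
The state is a dict: "clock": time; "qpos": joint angles; "qvel": joint speeds; "joint_efforts": joint torques, N m; "ee_pos": TCP position; "orientation": TCP orientation; "force": force on the tool from outside, world axes, zero at the start; "torque": the same for the moment, N m; "grip_width": finger opening in m; "grip_force": force on a finger pad.
Only numpy, scipy, OpenCV 4.12 (cv2) and the standard library are available. Lean on these libraries where they do the work, as an engineer would, in place of code of your own. Each camera call takes 0.05 s, during which the arm holds its last target. There are 200 camera calls.

TASK

Open the little white show pen for the judge: by its upright red knob, lift the sagging bolt clear of the bent-up lip of the brass keeper and, keeping it lifted, pull it back against its spring as far as it goes. Only then swing the gate towards the robot to about 20 degrees (a hand's width), and finish still gripping the knob, holding the bolt fully back and the self-closing gate ajar at rest. Leave the jars alone.

Things in the scene. Friction and masses are not known exactly. Their poses are not given: they have to be found in the camera images.
- pen: low white picket pen fixed to the table, 360 mm wide, 218 deep, 12 mm wooden floor. Origin at table level, at the front face of the shut gate, middle of the opening; x runs into the pen, y along the front to the hinge post (left seen from the robot), z up. Posts 182 mm high at y = +155 (36 mm square) and y = -162 (latch post, 50 wide), fronts at x = 0; picket sides and back 150 high
- keeper (a point): middle of the mouth of the brass keeper, a box-shaped loop on the front of the latch post: at pen x = -24, y = -150, z = 150 mm; pen axes. The loop runs 35 mm from here to -y, its front stands out to pen x = -42, its height is z = 130 to 181. Inside the mouth a bent-up lip, 13 mm long in y, rises to z = 144.5 mm
- bolt_knob (a point): middle of the bolt's red upright grip, a cylinder 18 mm across, 48 tall, on a 12 mm stem; at rest at pen x = -24, y = -85, z = 212 mm. Axes are the gate's: y along it to the hinge, z up. The bolt (10 mm rod along y, 62 mm below, all 0.26 kg) ends in a square nose 24 mm high, 12 long, that hangs behind the keeper's lip, overlapping it 6.5 mm. No other part near rises above 30 mm below this point
- gate_hinge (a point): point on the gate's vertical hinge axis, 150 mm above the table, at x = 0, y = +135 mm in the pen's frame. The shut knob lies 220 mm from it along -y
- gate (a joint): gate angle in rad: 0 shut, growing as the free end swings towards the robot (pen -x; clockwise seen from above), to 1.3. Gate 263 mm wide, 20 thick, top edge 178 above the table, about 0.7 kg. A hinge spring shuts it: 0.24 N m when shut, plus 0.8 N m per rad. With the bolt's nose in the keeper it only rattles by 0.02 rad
- bolt (a joint): sliding of the bolt along the gate in m: 0 fully shot into the keeper, growing as it is pulled towards the hinge (pen +y when shut), to a hard stop at 0.045. A spring drives it back: 1.6 N at 0, 5.2 N at the stop. The lip stops it at about 0.003 unless it is lifted; the nose leaves keeper and lip at 0.028
- bolt_sag (a joint): vertical play of the bolt in its worn strap, in m: 0 sagging by its own weight, up to a hard limit at 0.014. Lifted more than 0.0065, the nose passes over the lip; once the bolt has been pulled past 0.028 its height no longer matters
- jar_red: preserving jar of red relish with a steel lid, 72 mm across, 115 mm tall, inside the pen; origin at the centre of its underside. A bystander: leave it alone
- jar_yellow: preserving jar of yellow pickles with a steel lid, 72 mm across, 115 mm tall, inside the pen; origin at the centre of its underside. A bystander: leave it alone
- jar_plum: preserving jar of dark plum jam with a steel lid, 72 mm across, 115 mm tall, outside, beside one of the posts; origin at the centre of its underside. A bystander: leave it alone
- jar_green: preserving jar of green beans with a steel lid, 72 mm across, 115 mm tall, outside, beside the other post; origin at the centre of its underside. A bystander: leave it alone

How it is judged:
On the way, in this order (a step that is already met when the one before it is completed fails the run):
1. the bolt is lifted by its knob so that its nose can pass the keeper's lip (more than 6.5 mm) (value of joint bolt_sag above 0.0065 m and contact force between the fingers and bolt above 0.5 N), for 0.1 s.
2. the bolt is pulled back to its stop (more than 39 of 45 mm) with the gate not yet swung out (less than 0.1 rad) (value of joint bolt above 0.039 m and value of joint gate below 0.1 rad), for 0.2 s.
3. the gate is swung ajar with the bolt held back (value of joint gate above 0.2 rad and value of joint bolt above 0.036 m), for 0.2 s.
At the end, for the whole second after the job is handed in: the fingers still grip the bolt's knob (over 1 N), the bolt is drawn back over 36 of its 45 mm, the gate rests 0.2 to 0.52 rad (11 to 30 degrees) open (under 0.08 rad/s), no jar props it, and every jar stands upright (0.15 rad) within 25 mm of its start (all of step 3 and value of joint gate below 0.52 rad and velocity of joint gate between -0.08 and 0.08 rad/s and contact force between the fingers and bolt above 1 N and contact force between gate and jar_red below 0.3 N and contact force between gate and jar_yellow below 0.3 N and contact force between gate and jar_plum below 0.3 N and contact force between gate and jar_green below 0.3 N and distance of each of jar_red, jar_yellow, jar_plum, jar_green from where it was at the start of the episode below 0.025 m and angle between each of jar_red, jar_yellow, jar_plum, jar_green's own z axis and vertical below 0.15 rad); the arm keeps its last pose, push and grip.
It fails at once if a jar is pushed more than 40 mm or tipped over (distance of any of jar_red, jar_yellow, jar_plum, jar_green from where it was at the start of the episode above 0.04 m or angle between any of jar_red, jar_yellow, jar_plum, jar_green's own z axis and vertical above 0.5 rad).
It also fails if it takes over 32 s, if anything falls off the work surface, if the arm or the gripper's body presses on something with over 40 N, if the wrist force passes 120 N, or if a joint passes its speed limit or range.

## Working session

There is one attempt and no reset: what is moved stays moved. The work goes in short steps, Python scripts to look and compute and a tool call to move; the robot and the scene stay as the last step left them, time stands still between calls to the robot, and variables do not carry over. Pictures are saved under pics/ and viewed, at most 10 in all, crops included, and the job is handed in when it is done.

Besides the shell and the picture viewer there is one more tool, called after "Call:" as a command line: name --argument value ..., lists and objects as JSON in quotes. arm_command: Moves the arm, as the interface text tells. Scaled input: -1 to 1 covers 0.2 m each way for a shift and 180 degrees each way for a turn. Its arguments: {"type":"object","properties":{"targets":{"type":"array"},"grip":{"type":"number"}},"required":["targets"]}

```bash
mkdir -p pics; cat > h.py <<'E'
import numpy as np, cv2
from cell import bot
def back(f,c,r,d=None):
    if d is None:
        p=f["depth"][int(r)-1:int(r)+2,int(c)-1:int(c)+2]; d=np.median(p[p>0]) if (p>0).any() else 0
    K=f["intrinsics"]; v=np.linalg.inv(K)@[c,r,1]
    return f["R"].T@(v*d-f["t"])
def tri(fs,ps):
    A=[];b=[]
    for f,p in zip(fs,ps):
        o=-f["R"].T@f["t"]; v=f["R"].T@np.linalg.inv(f["intrinsics"])@[p[0],p[1],1]; v/=np.linalg.norm(v)
        M=np.eye(3)-np.outer(v,v);A.append(M);b.append(M@o)
    A=np.vstack(A);b=np.hstack(b);x=np.linalg.lstsq(A,b,rcond=None)[0]
    return x,np.linalg.norm(A@x-b)
E
python3 - <<'E'
from h import *
F={}
for n in("side","top"):
    F[n]=bot.grab_frame(n); cv2.imwrite(f"pics/{n}0.png",F[n]["img"][:,:,::-1])
    print(n,"cam at",-F[n]["R"].T@F[n]["t"])
for t in("bolt_knob","keeper","gate_hinge","pen","jar_plum","jar_green","jar_red","jar_yellow"):
    ps={}
    for n in F:
        r=bot.spot_point(n,t)
        if r: ps[n]=r[0]["centre"]; print(t,n,np.round(r[0]["centre"],1),round(r[0]["p"],2),np.round(back(F[n],*ps[n]),3))
    if len(ps)==2: print("   tri",tri([F[n] for n in ps],list(ps.values())))
print(bot.sense())
E
```

```text
side cam at [ 0.81776798 -0.68791156  0.73786612]
top cam at [0.3854364  0.06703693 1.1859526 ]
bolt_knob side [230.8 169.4] 0.64 [0.534 0.012 0.225]
bolt_knob top [266.8 214.3] 0.55 [0.533 0.022 0.232]
   tri (array([0.53306476, 0.02086898, 0.21957148]), np.float64(0.0031964657034604382))
keeper side [221.7 213.8] 0.55 [ 0.543 -0.072  0.18 ]
keeper top [293.1 223.4] 0.85 [ 0.521 -0.044  0.143]
   tri (array([ 0.52443955, -0.04140358,  0.15053893]), np.float64(0.0063272911548372555))
gate_hinge side [283.  147.1] 0.55 [0.595 0.193 0.178]
gate_hinge top [175.7 202.7] 0.57 [0.584 0.237 0.16 ]
   tri (array([0.58446466, 0.2379865 , 0.15008799]), np.float64(0.0017940020487311602))
pen side [264.1 228.5] 0.79 [0.585 0.061 0.038]
pen top [230.6 213.6] 0.55 [0.548 0.105 0.175]
   tri (array([ 0.57355125,  0.11033987, -0.00550686]), np.float64(0.005430508397399443))
jar_plum top [150.5 244.5] 0.56 [0.491 0.308 0.115]
jar_green side [202.5 311.3] 0.86 [ 0.54  -0.196  0.043]
jar_green top [332.5 228.8] 0.95 [ 0.507 -0.144  0.115]
   tri (array([ 0.52130069, -0.16606113, -0.00061725]), np.float
[... 387 characters left out ...]
t64(0.006269058262273371))
{'clock': 0.9, 'qpos': array([-1.36168023e+00,  3.08038566e-01,  1.63375260e+00,  4.77929735e-06,
        1.19971644e+00, -6.96603138e-02]), 'qvel': array([ 0.00188949, -0.000851  , -0.00149333, -0.00036587, -0.00081821,
       -0.00329947]), 'joint_efforts': array([-3.44661321e-04, -4.15278590e+01, -2.77089769e+01, -1.11700306e-04,
        5.59322543e-04, -3.71533588e-06]), 'ee_pos': array([ 0.17199266, -0.6009015 ,  0.23133295]), 'orientation': array([3.14150750e+00, 1.47613059e-06, 2.78774679e-01]), 'force': array([-0.46649   , -0.66308113,  0.77504762]), 'torque': array([0.0101687 , 0.0636448 , 0.02429221]), 'grip_force': 0.0, 'grip_width': 0.08509939697783009}
```

View pics/side0.png

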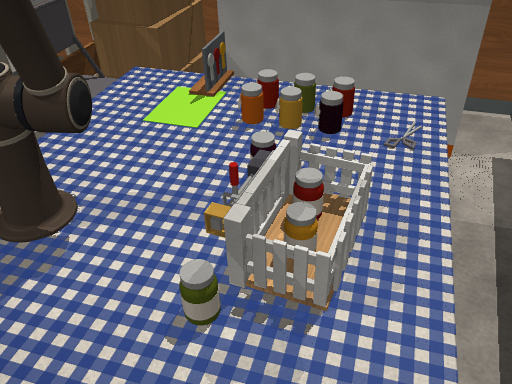

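View pics/top0.png

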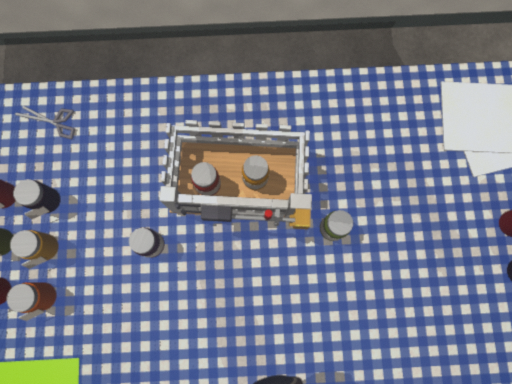

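```bash
python3 - <<'E'
from h import *
for n in("side","top"):
    f=bot.grab_frame(n); im=f["img"].astype(int)
    c=bot.cut_out(n,"bolt_knob")
    m=(im[:,:,0]>110)&(im[:,:,1]<70)&(im[:,:,2]<70)
    for d in c[:2]: print(n,d["p"],d["box"],d["region"].sum())
    k,l,s,ce=cv2.connectedComponentsWithStats(m.astype(np.uint8))
    for i in range(1,k):
        if s[i,4]>25:
            v,u=np.nonzero(l==i); dd=f["depth"][v,u]; P=np.array([back(f,a,b,d) for a,b,d in zip(u,v,dd) if d>0])
            print("red",s[i],ce[i],np.round(np.median(P,0),3),np.round(np.percentile(P,[3,97],axis=0),3))
E
```

```text
side 0.84 [206.5, 160.1, 254.1, 231.6] 535
side 0.52 [284.8, 204.8, 315.8, 248.1] 1372
red [241  94  22  29 256] [247.28515625 108.0234375 ] [0.375 0.586 0.059] [[0.356 0.58  0.01 ]
 [0.399 0.596 0.098]]
red [448 145   5  11  46] [449.67391304 149.41304348] [ 1.186  1.801 -0.707] [[ 1.173  1.788 -0.743]
 [ 1.198  1.818 -0.672]]
red [229 162   9   5  33] [233.12121212 164.24242424] [0.537 0.018 0.234] [[0.531 0.011 0.233]
 [0.544 0.026 0.235]]
top 0.7 [178.1, 192.2, 294.4, 227.2] 2477
top 0.68 [231.4, 209.2, 293.3, 221.5] 261
red [265 209   7   8  51] [268.03921569 212.56862745] [0.536 0.02  0.234] [[0.529 0.013 0.223]
 [0.545 0.026 0.236]]
red [ 29 290  11  22  29] [ 36.20689655 300.5862069 ] [0.369 0.588 0.099] [[0.348 0.584 0.095]
 [0.393 0.604 0.102]]
```

Both views agree. The knob is at top (268,213) and side (233,165–185), and the keeper is at top (301,217). The plum and green jars stand beside the posts. I'll check the pen yaw from the depth of the front rail and posts.

```bash
python3 - <<'E'
from h import *
f=bot.grab_frame("top"); v,u=np.mgrid[150:235,150:320]; u=u.ravel();v=v.ravel();d=f["depth"][v,u]
P=(f["R"].T@((np.linalg.inv(f["intrinsics"])@np.vstack([u,v,np.ones_like(u)]))*d-f["t"][:,None])).T
Q=P[(P[:,2]>.168)&(P[:,2]<.19)]
vx,vy,x0,y0=cv2.fitLine(Q[:,:2].astype(np.float32),cv2.DIST_HUBER,0,.01,.01).ravel()
print(len(Q),"line yaw of pen y",np.degrees(np.arctan2(vx*np.sign(vy),abs(vy))),x0,y0)
for s in(1,-1):
    w=Q[np.argsort(s*Q[:,1])[-60:]]; print(np.median(w,0))
yaw=np.arctan2(-vx*np.sign(vy),abs(vy)); ex=np.array([np.cos(yaw),np.sin(yaw)]);ey=np.array([-ex[1],ex[0]])
L=(Q[:,:2]-[.536,.0195]); print("in pen axes rel. knob: x",np.percentile(L@ex,[2,50,98]),"y",np.percentile(L@ey,[1,99]))
print("hinge pred",np.array([.536,.0195])+.024*ex+.22*ey, "pred rel x of post: .024-.060, y -.102..+.258")
E
```

```text
2425 line yaw of pen y 6.3375726 0.5749074 0.108225025
[0.60214365 0.26556109 0.18179528]
[ 0.5629825  -0.08271741  0.18145776]
in pen axes rel. knob: x [-0.01181742  0.02862383  0.05689735] y [-0.09998998  0.25292975]
hinge pred [0.58413827 0.23550626] pred rel x of post: .024-.060, y -.102..+.258
```

Call:
arm_command --targets '[[[0, 0, -0.2, 0], [0, 0, -0.2, 0], [0, 0, -0.1, 0]]]' --grip 1

```text
clock: 1.4
ee_pos: [0.1724, -0.6026, 0.3363]
orientation: [3.135, 0.0, 0.279]
force: [0.3, -0.6, 1.1]
grip_width: 0.0853
grip_force: 0.0
```

Call:
arm_command --targets '[[[0, 0, 0, 0.031], [0, 0, 0, 0.031], [0, 0, 0, 0.031], [0, 0, 0, 0.031], [0.08, -0.18, 0, 0], [0.08, -0.18, 0, 0], [0.08, -0.18, 0, 0], [0.08, -0.18, 0, 0], [0.08, -0.18, 0, 0], [0.08, -0.18, 0, 0], [0.08, -0.18, 0, 0], [0.08, -0.18, 0, 0], [0.08, -0.18, 0, 0], [0.08, -0.18, 0, 0], [0.08, -0.18, 0, 0], [0.08, -0.18, 0, 0], [0.08, -0.18, 0, 0], [0.08, -0.18, 0, 0], [0.08, -0.18, 0, 0], [0.08, -0.18, 0, 0]]]'

```text
clock: 3.07
ee_pos: [0.4907, -0.0548, 0.3317]
orientation: [3.141, -0.001, -0.111]
force: [0.4, -0.9, -0.3]
grip_width: 0.0855
grip_force: 0.0
```

Call:
arm_command --targets '[[[0.08, -0.18, 0, 0], [0.08, -0.1, 0, 0], [0, 0, 0, 0], [0, 0, 0, 0], [0, 0, 0, 0]]]'

```text
clock: 3.48
ee_pos: [0.5276, -0.0049, 0.331]
orientation: [3.141, 0.001, -0.11]
force: [0.1, -0.3, -1.0]
grip_width: 0.0853
grip_force: 0.0
```

Call:
arm_command --targets '[[[0.028, -0.126, 0, 0], [0, 0, 0.1, 0], [0, 0, 0.1, 0], [0, 0, 0.1, 0], [0, 0, 0, 0], [0, 0, 0, 0]]]'

```text
clock: 3.98
ee_pos: [0.535, 0.0187, 0.2704]
orientation: [3.141, 0.003, -0.113]
force: [0.3, -0.4, 0.1]
grip_width: 0.0856
grip_force: 0.0
```

```bash
python3 - <<'E'
from h import *
fs=[bot.grab_frame(n) for n in("side","top")]
a=fs[0]["img"][110:260,150:330];b=fs[1]["img"][140:290,170:350]
o=np.hstack([cv2.resize(x,None,fx=2.2,fy=2.2,interpolation=2) for x in(a,b)]);cv2.imwrite("pics/c1.png",o[:,:,::-1])
print(bot.sense()["ee_pos"])
E
```

```text
[0.5369582  0.01890472 0.27274304]
```

View pics/c1.png

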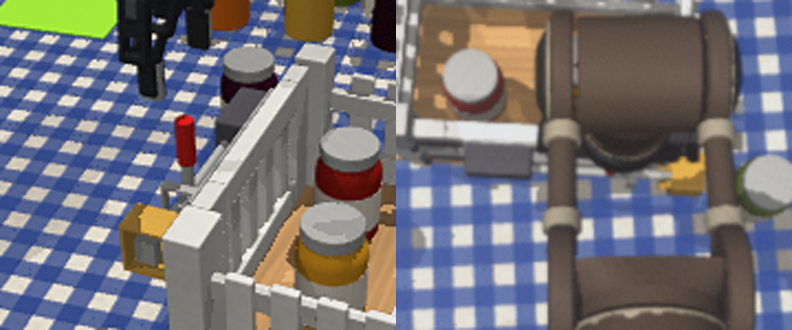

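The side crop shows the knob at (185,140), with the open fingers at (150,90) and (200,40) straddling it from above. Next I descend and close.

Call:
arm_command --targets '[[[0, 0, 0.1, 0], [0, 0, 0.1, 0], [0, 0, 0.1, 0], [0, 0, 0.09, 0], [0, 0, 0, 0], [0, 0, 0, 0]]]'

```text
clock: 4.58
ee_pos: [0.5366, 0.0195, 0.194]
orientation: [3.142, -0.0, -0.111]
force: [0.4, -0.5, 0.8]
grip_width: 0.0848
grip_force: 0.0
```

Call:
arm_command --targets '[[[0, 0, 0, 0], [0, 0, 0, 0], [0, 0, 0, 0], [0, 0, 0, 0], [0, 0, 0, 0], [0, 0, 0, 0], [0, 0, 0, 0], [0, 0, 0, 0], [0, 0, 0, 0], [0, 0, 0, 0]]]' --grip 0

```text
clock: 5.42
ee_pos: [0.5359, 0.0197, 0.1935]
orientation: [3.141, 0.001, -0.11]
force: [-5.1, -1.1, 5.0]
grip_width: 0.0165
grip_force: 58.4
```

Call:
arm_command --targets '[[[0, 0, -0.013, 0], [0, 0, -0.013, 0], [0, 0, -0.012, 0], [0, 0, -0.012, 0], [0, 0, 0, 0], [0, 0, 0, 0], [0, 0, 0, 0]]]'

```text
clock: 6.0
ee_pos: [0.5359, 0.0198, 0.2029]
orientation: [3.141, 0.001, -0.11]
force: [-4.3, -0.8, -1.5]
grip_width: 0.0168
grip_force: 58.5
```

```bash
python3 - <<'E'
from h import *
fs=[bot.grab_frame(n) for n in("side","top")]
o=cv2.resize(fs[0]["img"][130:260,170:310],None,fx=4.5,fy=4.5,interpolation=2);cv2.imwrite("pics/c2.png",o[:,:,::-1])
s=bot.sense();print(s["ee_pos"],s["force"],s["torque"],s["grip_width"])
E
```

```text
[0.5358763  0.01974402 0.2029272 ] [-5.05042095 -1.83710277 -2.16037154] [-0.2812322   0.5092143   0.30901329] 0.01704741088262065
```

View pics/c2.png

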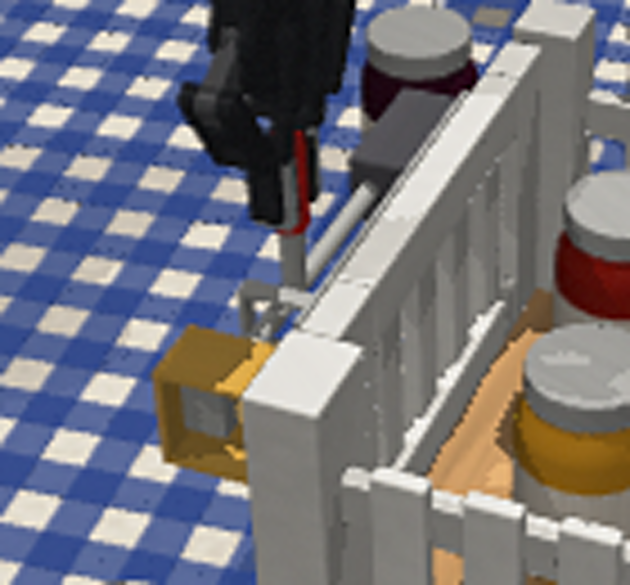

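The crop shows the knob gripped at (300,190). The nose at (210,410) now sits higher in the keeper, and the wrist carries about the bolt's weight. Next is the pull back.

Call:
arm_command --targets '[[[-0.005, -0.015, 0, 0], [0, -0.025, 0, 0], [0, -0.025, 0, 0], [0, -0.025, 0, 0], [0, -0.025, 0, 0], [0, -0.025, 0, 0], [0, -0.025, 0, 0], [0, -0.025, 0, 0], [0, -0.02, 0, 0], [0, 0, 0, 0], [0, 0, 0, 0], [0, 0, 0, 0]]]'

```text
clock: 7.1
ee_pos: [0.5399, 0.0616, 0.2032]
orientation: [3.14, 0.0, -0.11]
force: [-4.2, -4.5, -2.0]
grip_width: 0.0163
grip_force: 58.6
```

```bash
python3 - <<'E'
from h import *
f=bot.grab_frame("side")
o=cv2.resize(f["img"][130:260,170:310],None,fx=4.5,fy=4.5,interpolation=2);cv2.imwrite("pics/c3.png",o[:,:,::-1])
s=bot.sense();print(s["ee_pos"],s["force"],s["torque"],s["grip_width"])
E
```

```text
[0.53989632 0.06156128 0.20322593] [-4.16040192 -4.67907381 -1.65008598] [-0.83128787  0.3937682   0.19576719] 0.016403303348824675
```

View pics/c3.png

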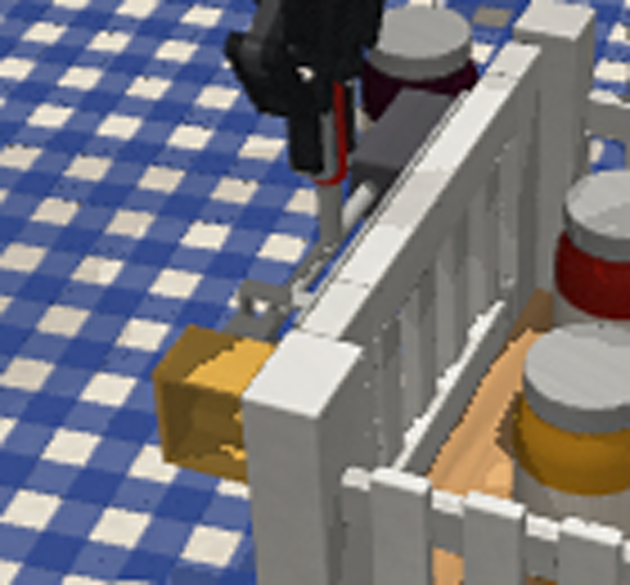

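The nose is out of the keeper (the loop at (215,400) is empty), and the spring force matches about 42 mm of travel. I'll pull the last millimetres onto the stop.

Call:
arm_command --targets '[[[0, -0.008, 0, 0], [0, -0.008, 0, 0], [0, 0, 0, 0], [0, 0, 0, 0], [0, 0, 0, 0]]]'

```text
clock: 7.57
ee_pos: [0.5402, 0.0646, 0.2032]
orientation: [3.14, 0.001, -0.11]
force: [-3.7, -5.0, -0.5]
grip_width: 0.0166
grip_force: 58.6
```

Call:
arm_command --targets '[[[-0.022, -0.0035, 0, 0.008], [-0.022, -0.0035, 0, 0.008], [-0.022, -0.0035, 0, 0.008], [-0.022, -0.0035, 0, 0.008], [-0.022, -0.0035, 0, 0.008], [-0.022, -0.0035, 0, 0.008], [-0.022, -0.0035, 0, 0.008], [0, 0, 0, 0], [0, 0, 0, 0]]]'

```text
clock: 8.32
ee_pos: [0.5118, 0.0747, 0.2037]
orientation: [3.14, -0.003, -0.285]
force: [-1.5, -5.5, -2.1]
grip_width: 0.0168
grip_force: 58.6
```

Call:
arm_command --targets '[[[-0.022, -0.0035, 0, 0.008], [-0.022, -0.0035, 0, 0.008], [-0.022, -0.0035, 0, 0.008], [-0.022, -0.0035, 0, 0.008], [-0.022, -0.0035, 0, 0.008], [-0.022, -0.0035, 0, 0.008], [-0.022, -0.0035, 0, 0.008], [0, 0, 0, 0], [0, 0, 0, 0], [0, 0, 0, 0], [0, 0, 0, 0], [0, 0, 0, 0], [0, 0, 0, 0]]]'

```text
clock: 9.4
ee_pos: [0.4845, 0.0899, 0.2035]
orientation: [3.139, -0.002, -0.461]
force: [-2.5, -5.5, -0.9]
grip_width: 0.0166
grip_force: 58.7
```

```bash
python3 - <<'E'
from h import *
fs=[bot.grab_frame(n) for n in("side","top")]
o=np.hstack([cv2.resize(x,None,fx=2.2,fy=2.2,interpolation=2) for x in(fs[0]["img"][110:330,150:330],fs[1]["img"][140:360,130:310])]);cv2.imwrite("pics/c4.png",o[:,:,::-1])
f=fs[1]
s=bot.sense();print(s["ee_pos"],s["force"],s["grip_width"],s["grip_force"])
H=np.array([.5841,.2355]);v=s["ee_pos"][:2]-H;r=np.hypot(*v);a=np.sqrt(r*r-.024**2);print("along gate",a,"bolt est",.22-a)
for H in([.5845,.238],):
    v=s["ee_pos"][:2]-np.array(H);print(.22-np.sqrt(v@v-.024**2))
E
```

```text
[0.48452847 0.08991261 0.20353641] [-2.67722515 -5.75111918 -2.74730314] 0.01646849077470915 58.69886755943298
along gate 0.17474031401914872 bolt est 0.04525968598085128
0.04294582320488666
```

View pics/c4.png

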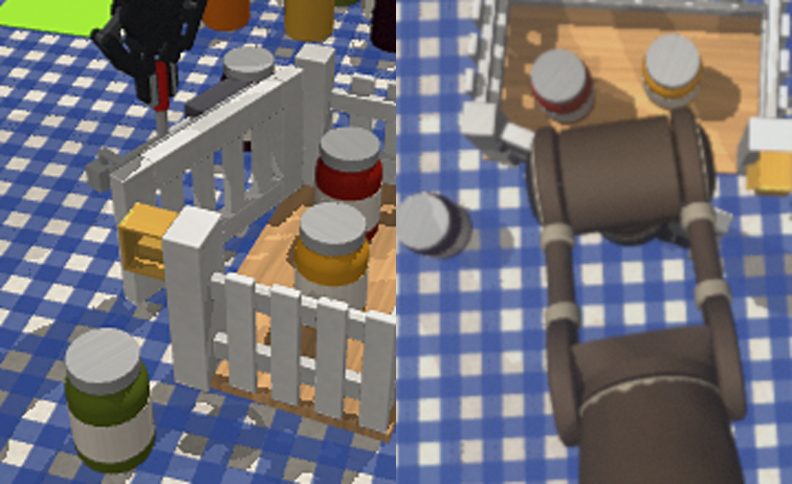

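The gate (free end at (120,180) in the side crop) stands about 20° open. The knob at (160,85) is still gripped and the bolt is on its stop. No jar has been touched, so I'm handing in.

```bash
python3 -c "
from cell import bot
print(bot.sign_off())"
```

```text
the job is handed in; nothing more can be done
None
```

I handed the job in (verdict not shown) with the bolt lifted and drawn back about 45 mm to its stop, the gate held about 20° open, the knob still gripped and no jars touched.

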